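# Tray home, truffles out

## Robot

A 6-joint arm with a two-finger parallel gripper is mounted at the origin on the work surface. World frame = base frame: x ahead of the robot, y to its left, z up, the work surface at z = 0. Lengths are in mm, angles in rad, forces in N, time in s.
With the tool pointing down it reaches from about 350 to 775 mm from the base axis. Payload 7.3 kg.
Tool frame: the origin (TCP) lies on the front face of the gripper's body, between the roots of the fingers; the fingertips stand 66 mm ahead of it and the grasp point (between the pads) lies 47 mm ahead of it (bot.tip_extent is the distance from the TCP to the fingertips, in mm); z points along the fingers, y is the line along which they close (so a half turn about z gives the same grasp; the last joint's range is limited). The gripper opens to 92 mm and grips with 3 to 60 N. Pads are 19 mm wide; open, the fingers measure 130 mm over their backs; the gripper's body (75 mm by 190 mm) begins 47 mm behind the grasp point.
Start: joints at [1.168, 0.342, 1.524, -0, 1.275, -0.146], TCP at [133.325, 507.802, 292.241] pointing down, gripper open.
Joint ranges: [-2.53, 2.53], [-0.77, 2.02], [0.04, 2.7], [-1, 4.14], [0.28, 2.66], [-3.11, 3.11]. Speed limits (rad/s): [2.57, 2.57, 3.14, 3.14, 3.14, 3.14].

## Interface

Orientations are given as [roll, pitch, yaw] about the fixed x, y, z axes, in that order (R = Rz(yaw) Ry(pitch) Rx(roll)).
In Python, from plant import readout, viewer, order, bot gives the robot as it stands.
- The arm moves only by the shell command python3 -m creep 'ROWS'. ROWS is text: rows parted by semicolons, each of 7 numbers parted by spaces: the shift along the world's x, y, z in m, then the turn, a rotation vector about the world's x, y, z in rad, then the opening in per cent of the stroke, from 0 (shut) to 100 (fully open). A call has 1 to 8 rows; each row shifts and turns the commanded pose from where the row before left it; what a row does not reach is not made up. A row lasts 1/12 s, in which the tool goes at most 41.7 mm and 7.16 degrees, less where a joint would pass 70% of its speed; a pose out of reach is approached as far as the arm can. A call is refused whole if a number of a shift passes 0.0417 or a number of a turn 0.125, either way. A call with a gripper value outside its range is refused whole. The fingers move at their own pace and stop on an object; the grip force is fixed at half the most. Time passes only in rows, so rows that do not move let the fingers close. It gives the time, the measured TCP pose, the force, the opening and the grip force at its end, in the units of the state.
- readout.get_obs(): the state, without advancing time (a new reading comes with each control period).
- viewer.capture(name): name is "scene" or "top"; returns the picture (420x560x3 uint8, red, green, blue); there is no depth.
- viewer.camera_info(name): a dict with "fx", "fy", "cx", "cy" (pixels), "origin" and "rotation" of the camera in the world. Camera axes: x right, y up, looking along -z (the intrinsics and any distortion apply to the point x, -y, -z); pixel columns grow to the right and rows downward; lengths in mm; the calibration is good to about 2 mm. A picture is of the moment at which its call begins. camera_info takes no time and is no camera call.
- order.close_job(): hands the job in; it is judged then, once.
The state is a dict: "time": time; "joint_positions": joint angles; "dq": joint speeds; "tau": joint torques, N m; "tool_pos": TCP position; "tcp_rot": TCP orientation; "contact_force": force on the tool from outside, world axes, zero at the start; "moment": the same for the moment, N m; "grip_width": finger opening in mm; "finger_force": force on a finger pad.
Only numpy, scipy, OpenCV 4.12 (cv2) and the standard library are available. Lean on these libraries where they do the work, as an engineer would, in place of code of your own. Each camera call takes 0.05 s, during which the arm holds its last target. There are 200 camera calls.

## Task

Two small truffle dispensers stand on the bench. At the one that holds the large truffles, push the pulled-out catch tray along the bench with the fingers until it is fully home against its stop; then press the lever's paddle down with the fingertips so that its gate lifts, keep it pressed until all three large truffles have rolled out into the tray, then let go so that the gate drops shut and end clear of everything. Do not lift the tray, do not touch the truffles or the gates, leave the small-truffle dispenser shut and do not shift the jar, cup, bowl or spatula.

Things in the scene. Friction and masses are not known exactly. Their poses are not given: they have to be found in the camera images.
- big_unit: The large-truffle dispenser, fixed. Origin on the bench under the gate; z up, x up the chute, y across. Open-topped chute, 32 mm wide inside, walls 30 mm, slopes 0.16 rad down to the gate; floor 55 mm high at the gate; rear end at x 140 mm, 110 mm high. A post 112 mm high at x -8, y -75 mm carries the rocking lever, which lies along y: gate on its +y end, paddle on its -y end. Tray guides: 8 mm high bars from x -130 mm to a stop bar at x -29 mm.
- big_paddle (a point): Black press paddle of the large-truffle dispenser's lever, a flat plate 42 x 36 mm, 5 mm thick. Origin: centre of its top face, 125 mm above the bench when at rest, at x = -8, y = -155 mm of the dispenser's frame. It goes down almost straight, 80 mm from the pivot, and its slope goes from 0.25 rad one way to 0.3 rad the other.
- big_gate (a point): Steel gate plate of the large-truffle dispenser, 36 mm wide, 47 mm high, 4 mm thick. Origin: middle of its lower edge, 3 mm above the chute floor when shut.
- big_lever (a joint): Angle of that dispenser's lever: 0 = gate shut (at rest), grows as the paddle is pressed; stop at 0.55 rad (paddle 43 mm down). The large truffles run out freely above about 0.42 rad (paddle 33 mm down). A spring and the gate's weight push back with about 3 N at the paddle at the start and 5 N at the stop, and shut the gate within a second once the paddle is let go.
- small_unit: The small-truffle dispenser, fixed. Origin on the bench under the gate; z up, x up the chute, y across. Open-topped chute, 22 mm wide inside, walls 30 mm, slopes 0.16 rad down to the gate; floor 55 mm high at the gate; rear end at x 140 mm, 110 mm high. A post 112 mm high at x -8, y -75 mm carries the rocking lever, which lies along y: gate on its +y end, paddle on its -y end. A fixed tray stands below its gate.
- small_paddle (a point): Black press paddle of the small-truffle dispenser's lever, a flat plate 42 x 36 mm, 5 mm thick. Origin: centre of its top face, 125 mm above the bench when at rest, at x = -8, y = -155 mm of the dispenser's frame. It goes down almost straight, 80 mm from the pivot, and its slope goes from 0.25 rad one way to 0.3 rad the other.
- small_gate (a point): Steel gate plate of the small-truffle dispenser, 36 mm wide, 47 mm high, 4 mm thick. Origin: middle of its lower edge, 3 mm above the chute floor when shut.
- small_lever (a joint): Angle of that dispenser's lever: 0 = gate shut (at rest), grows as the paddle is pressed; stop at 0.55 rad (paddle 43 mm down). A spring and the gate's weight push back with about 3 N at the paddle at the start and 5 N at the stop, and shut the gate within a second once the paddle is let go.
- big_truffle0_center (a point): Centre of a large chocolate truffle, a hard brown ball of 28 mm, waiting in its chute behind the gate (number 0 from the gate).
- big_truffle1_center (a point): Centre of a large chocolate truffle, a hard brown ball of 28 mm, waiting in its chute behind the gate (number 1 from the gate).
- big_truffle2_center (a point): Centre of a large chocolate truffle, a hard brown ball of 28 mm, waiting in its chute behind the gate (number 2 from the gate).
- small_truffle0_center (a point): Centre of a small chocolate truffle, a hard brown ball of 18 mm, waiting in its chute behind the gate (number 0 from the gate).
- small_truffle1_center (a point): Centre of a small chocolate truffle, a hard brown ball of 18 mm, waiting in its chute behind the gate (number 1 from the gate).
- small_truffle2_center (a point): Centre of a small chocolate truffle, a hard brown ball of 18 mm, waiting in its chute behind the gate (number 2 from the gate).
- tray: Loose open steel catch tray of the large-truffle dispenser, 100 mm (x) x 90 mm (y), 38 mm high, walls and floor 3 mm, 0.25 kg. Origin under its centre, axes as the dispenser's. It stands on the bench pulled out 35 to 55 mm between the dispenser's guide bars (2.5 mm play each side) and slides towards +x; home against the stop its origin is at x = -79 mm of the dispenser.
- jar: Closed jar, 56 mm wide, 85 mm high, origin under its centre. Bystander.
- cup: Open white cup, 64 mm wide, 70 mm high, origin under its centre. Bystander.
- spatula: Spatula lying flat on the bench. Bystander.
- bowl: Steel bowl, 120 mm wide, 55 mm high, origin under its centre. Bystander.
Things that resemble listed ones, but are neither listed nor needed, are in the scene too. What is shaped like the tray but green or yellow is not meant.

How it is judged:
By the outcome, as a careful person would: the job done as asked, in the order asked, and still so for the second after the job is handed in, with the robot touching nothing.
It also fails if it takes over 38 s, if anything falls off the work surface, if the arm or the gripper's body presses on something with over 40 N, if the wrist force passes 120 N, or if a joint passes its speed limit or range.

## Working session

There is one attempt and no reset: what is moved stays moved. The work goes in short steps, Python scripts to look and compute and a shell command to move; the robot and the scene stay as the last step left them, time stands still between calls to the robot, and variables do not carry over. Pictures are saved under pics/ and viewed, at most 10 in all, crops included, and the job is handed in when it is done.

```bash
ls; mkdir -p pics; python3 - <<'E'
from plant import readout, viewer
import cv2
for n in("scene","top"):
    im=viewer.capture(n); cv2.imwrite(f"pics/{n}0.png",im[:,:,::-1]); c=viewer.camera_info(n); print(n,c)
o=readout.get_obs(); print(o)
E
```

```text
pics
scene {'fx': 437.914924306702, 'fy': 437.914924306702, 'cx': 275.6232576966588, 'cy': 214.13272845147466, 'origin': array([1239.46207545,   68.32874626, 1116.1588135 ]), 'rotation': array([0.58735665, 0.01138963, 1.61045219])}
top {'fx': 503.43938175172474, 'fy': 503.43938175172474, 'cx': 269.7932967906497, 'cy': 208.47947739526214, 'origin': array([ 445.45590383,   45.61437879, 1494.51398944]), 'rotation': array([ 0.07240007,  0.0138695 , -1.56504555])}
{'time': 0.1, 'joint_positions': array([ 1.16799932e+00,  3.42634937e-01,  1.52487070e+00, -2.91232574e-05,
        1.27541460e+00, -1.45973476e-01]), 'dq': array([ 3.90127684e-05, -1.87599670e-03, -2.10166257e-03,  4.42570706e-05,
        1.52718753e-03, -5.67110695e-04]), 'tau': array([ 3.03854620e-03, -4.31999052e+01, -2.44696641e+01,  7.20078265e-02,
        5.25800907e-02, -3.03354909e-05]), 'tool_pos': array([133.22416061, 507.54716462, 291.64153398]), 'tcp_rot': array([-3.14027513e+00, -1.65551131e-04,  2.88477751e+00]), 'contact_force': array([ 0.4882127 , -0.46894956, -0.63863141]), 'moment': array([-0.01562447, -0.01428539, -0.00269539]), 'finger_force': 0.0, 'grip_width': 92.04960574192694}
```

View pics/scene0.png

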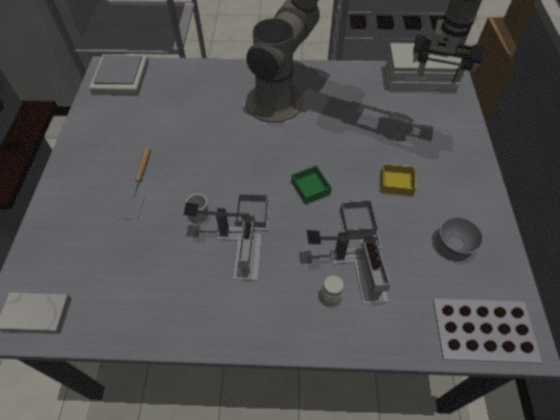

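View pics/top0.png

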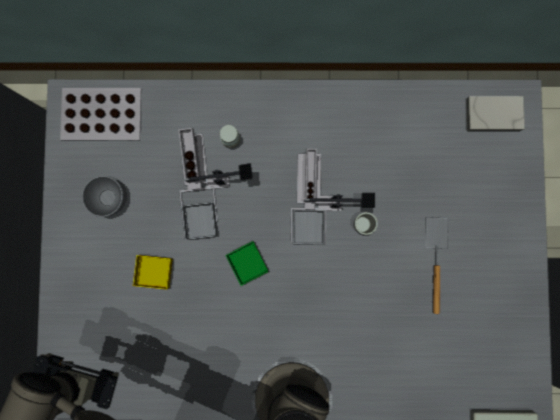

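The two scene pictures show two candidate dispensers:
- **Left in top (chute 190,160, paddle 245,172):** bigger balls and a tray pulled out at (200,220).
- **Right in top (chute 310,180, paddle 368,200):** small balls and a tray tight below the gate.

The left one fits the large-truffle unit. The green tray (248,263) and yellow tray (153,272) are decoys. I'll confirm in an enlarged crop.

```bash
cat > h.py <<'E'
import numpy as np, cv2
from scipy.spatial.transform import Rotation as R
from plant import viewer
def cam(n):
    c=viewer.camera_info(n); return c,R.from_euler('xyz',c['rotation']).as_matrix()
def ray(n,u,v,z):
    c,M=cam(n); d=M@np.array([(u-c['cx'])/c['fx'],-(v-c['cy'])/c['fy'],-1]); o=c['origin']
    return o+d*(z-o[2])/d[2]
def proj(n,p):
    c,M=cam(n); q=M.T@(np.asarray(p,float)-c['origin'])
    return np.array([c['cx']+c['fx']*q[0]/-q[2], c['cy']+c['fy']*q[1]/q[2]])
E
python3 - <<'E'
from h import *
im=cv2.imread('pics/top0.png')[115:255,165:275]
a=cv2.resize(im,None,fx=4,fy=4,interpolation=cv2.INTER_CUBIC)
im=cv2.imread('pics/scene0.png')[190:310,295:400]
b=cv2.resize(im,(int(105*560/120),560),interpolation=cv2.INTER_CUBIC)
o=np.hstack([a,b])[:, :]; o=cv2.resize(o,(800,int(o.shape[0]*800/o.shape[1]))); print(a.shape,b.shape,o.shape)
o=cv2.convertScaleAbs(o,alpha=1.6)
cv2.imwrite('pics/crop1.png',o)
print(ray('top',245,172,125),ray('scene',314,237,125))
E
```

```text
(560, 440, 3) (560, 490, 3) (481, 800, 3)
[644.72005596 133.79736885 125.        ] [649.35745077 134.43525136 125.        ]
```

View pics/crop1.png

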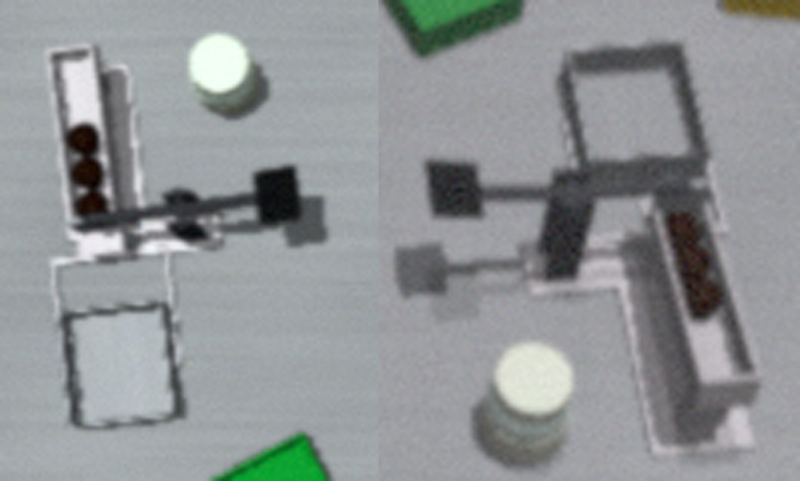

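Confirmed: the left unit has the big balls, and the pulled-out steel tray sits between white guides. Its corners in the crop are (62,314), (168,303), (184,418) and (74,428). The paddle is at crop (278,195) in top and (454,188) in scene.

```bash
python3 - <<'E'
from h import *
T=lambda x,y:(165+x/3.441,115+y/3.441)
S=lambda x,y:(295+(x-378.5)/4.014,190+y/4.014)
c=np.array([ray('top',*T(*p),38) for p in[(62,314),(168,303),(184,418),(74,428)]])[:,:2]
print('top tray',c.round(1),c.mean(0),[np.linalg.norm(c[i]-c[i-1]).round(1) for i in range(4)])
s=np.array([ray('scene',*S(*p),38) for p in[(706,160),(580,165),(565,52),(682,43)]])[:,:2]
print('scene tray',s.round(1),s.mean(0),[np.linalg.norm(s[i]-s[i-1]).round(1) for i in range(4)])
for c_ in(c,s):
    d=(c_[0]+c_[1]-c_[2]-c_[3]);e=c_[0]+c_[3]-c_[1]-c_[2];print('yaw',np.arctan2(d[1],d[0]),np.arctan2(-e[0],e[1]))
# paddle blob centroids by dark mask
for n,w in(('top',(236,160,256,184)),('scene',(305,228,321,247))):
    g=cv2.imread(f'pics/{n}0.png',0)[w[1]:w[3],w[0]:w[2]]
    m=cv2.morphologyEx((g<45).astype(np.uint8),cv2.MORPH_OPEN,np.ones((5,5)));M=cv2.moments(m,True)
    u,v=w[0]+M['m10']/M['m00'],w[1]+M['m01']/M['m00']
    print(n,u,v,M['m00'],cv2.minAreaRect(cv2.findNonZero(m)),ray(n,u,v,124))
# gate-ends of lever / chute rear top corners
print('rear z~140 ',ray('top',*T(50,50),140),ray('top',*T(98,46),140))
for n,f in(('jar',(218,63)),):print(n,ray('top',*T(*f),85))
p=np.array([647,133.5])
for th in(.09,.11,.135):
    Rm=np.array([[np.cos(th),-np.sin(th)],[np.sin(th),np.cos(th)]]);O=p-Rm@[-8,-155];print(th,'O',O,'tray in unit',Rm.T@(c.mean(0)-O),Rm.T@(s.mean(0)-O))
E
```

```text
top tray [[556.3 318.9]
 [566.  229.3]
 [469.1 214.5]
 [460.1 307. ]] [512.87918382 267.41828525] [np.float64(96.9), np.float64(90.2), np.float64(98.1), np.float64(93.0)]
scene tray [[567.7 320.4]
 [574.9 230. ]
 [476.1 223.6]
 [465.  311.5]] [520.93819233 271.39376558] [np.float64(103.1), np.float64(90.7), np.float64(99.0), np.float64(88.6)]
yaw 0.13735820769299018 0.10203181895961791
yaw 0.07592979614281778 0.10171325819850913
top 245.2089552238806 172.1492537313433 201.0 ((9.243242263793945, 11.95945930480957), (15.782302856445312, 12.987520217895508), 80.53767395019531) [644.45461872 133.28368185 124.        ]
scene 313.3984962406015 236.593984962406 133.0 ((8.5, 8.5), (11.0, 11.0), 90.0) [647.57376503 132.93404194 124.        ]
rear z~140  [758.97314147 313.17222303 140.        ] [762.29443853 274.9782647  140.        ]
jar [761.16960205 184.74130536  85.        ]
0.09 O [641.03644674 288.59170201] tray in unit [-129.54161223   -9.56913343] [-121.15791028   -6.33407493]
0.11 O [637.93601215 288.44142159] tray in unit [-126.60888129   -7.16754844] [-118.16215917   -4.10079979]
0.135 O [634.06571244 288.16642882] tray in unit [-122.87639163   -4.24883051] [-114.35564824   -1.39418623]
```

```bash
R="ok"; python3 -m creep '0.019 -0.0154 0 0 0 0.024 25;0.019 -0.0154 0 0 0 0.024 25;0.019 -0.0154 0 0 0 0.024 25;0.019 -0.0154 0 0 0 0.024 25;0.019 -0.0154 0 0 0 0.024 25;0.019 -0.0154 0 0 0 0.024 25;0.019 -0.0154 0 0 0 0.024 25;0.019 -0.0154 0 0 0 0.024 25'
python3 -m creep '0.019 -0.0154 0 0 0 0.024 25;0.019 -0.0154 0 0 0 0.024 25;0.019 -0.0154 0 0 0 0.024 25;0.019 -0.0154 0 0 0 0.024 25;0.019 -0.0154 0 0 0 0.024 25;0.019 -0.0154 0 0 0 0.024 25;0.019 -0.0154 0 0 0 0.024 25;0.019 -0.0154 0 0 0 0.024 25'
```

```text
time: 0.77
tool_pos: [286.0, 383.6, 292.0]
tcp_rot: [-3.141, -0.0, 3.078]
contact_force: [0.4, 1.0, 0.8]
grip_width: 43.1
finger_force: 0.0
time: 1.43
tool_pos: [438.0, 260.4, 291.9]
tcp_rot: [-3.141, -0.001, -3.013]
contact_force: [-0.0, 0.6, -0.3]
grip_width: 23.0
finger_force: 0.0
```

Over the start point. I'll go down 200 mm and look before the last 10 mm.

```bash
python3 -m creep '0 0 -0.025 0 0 0 25;0 0 -0.025 0 0 0 25;0 0 -0.025 0 0 0 25;0 0 -0.025 0 0 0 25;0 0 -0.025 0 0 0 25;0 0 -0.025 0 0 0 25;0 0 -0.025 0 0 0 25;0 0 -0.025 0 0 0 25'
python3 - <<'E'
from h import *
a=viewer.capture('top')[:,:,::-1][115:275,155:275];b=viewer.capture('scene')[:,:,::-1][150:310,290:410]
o=cv2.convertScaleAbs(cv2.resize(np.hstack([a,b]),(800,533),interpolation=cv2.INTER_CUBIC),alpha=1.6);cv2.imwrite('pics/c2.png',o)
E
```

```text
time: 2.1
tool_pos: [437.1, 261.3, 90.9]
tcp_rot: [-3.142, -0.0, -3.014]
contact_force: [0.8, 0.4, 0.9]
grip_width: 23.2
finger_force: 0.0
```

View pics/c2.png

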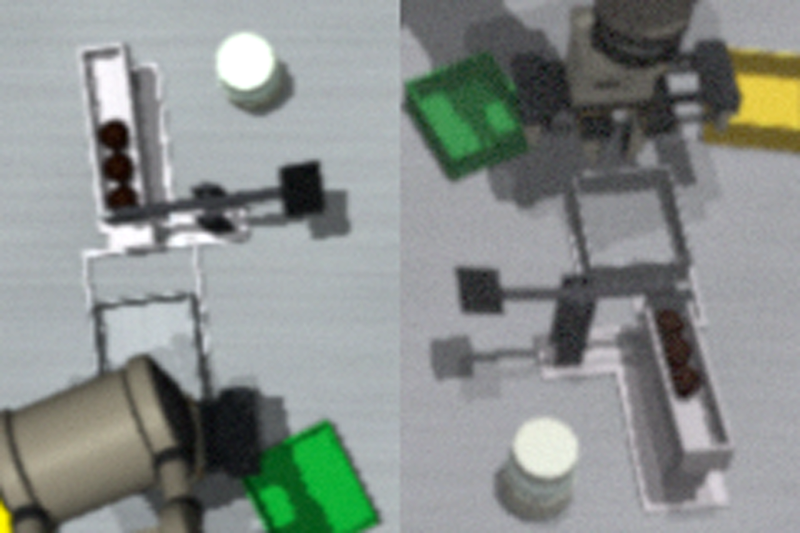

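Fingers are behind the tray's rear wall (crop 620,140 against 625,175), centred on it and clear of the guides. Starting the push.

```bash
python3 -m creep '0 0 -0.01 0 0 0 25;0.004 0.0005 0 0 0 0 25;0.004 0.0005 0 0 0 0 25;0.004 0.0005 0 0 0 0 25;0.004 0.0005 0 0 0 0 25;0.004 0.0005 0 0 0 0 25;0.004 0.0005 0 0 0 0 25;0.004 0.0005 0 0 0 0 25'
python3 -m creep '0.004 0.0005 0 0 0 0 25;0.004 0.0005 0 0 0 0 25;0.004 0.0005 0 0 0 0 25;0.004 0.0005 0 0 0 0 25'
python3 -m creep '0.003 0.0004 0 0 0 0 25;0.003 0.0004 0 0 0 0 25'
```

```text
time: 2.87
tool_pos: [465.5, 264.9, 82.5]
tcp_rot: [3.142, -0.0, -3.014]
contact_force: [-2.1, -0.1, 0.2]
grip_width: 23.2
finger_force: 1.1
time: 3.2
tool_pos: [481.7, 266.9, 82.2]
tcp_rot: [3.142, -0.0, -3.014]
contact_force: [-1.6, -1.5, 1.6]
grip_width: 23.1
finger_force: 1.1
time: 3.37
tool_pos: [487.6, 267.7, 82.2]
tcp_rot: [3.142, -0.0, -3.014]
contact_force: [-2.3, 0.2, 1.9]
grip_width: 23.2
finger_force: 1.1
```

```bash
for i in 1; do python3 -m creep '0.002 0.0002 0 0 0 0 25;0.002 0.0003 0 0 0 0 25' | grep -E 'pos|contact'; done
python3 -m creep '0.002 0.0002 0 0 0 0 25;0.002 0.0003 0 0 0 0 25' | grep -E 'pos|contact'
python3 -m creep '0.001 0.0001 0 0 0 0 25;0.001 0.0001 0 0 0 0 25' | grep -E 'pos|contact'
```

```text
tool_pos: [491.5, 268.2, 82.2]
contact_force: [-1.6, 0.6, 1.2]
tool_pos: [495.5, 268.7, 82.2]
contact_force: [-0.7, 0.0, -0.2]
tool_pos: [497.4, 268.9, 82.2]
contact_force: [-1.2, -0.1, 1.0]
```

```bash
python3 -m creep '0.001 0.0001 0 0 0 0 25;0.001 0.0001 0 0 0 0 25' | grep -E 'pos|contact'
python3 -m creep '0.001 0.0001 0 0 0 0 25;0.001 0.0002 0 0 0 0 25' | grep -E 'pos|contact'
python3 -m creep '0.001 0.0001 0 0 0 0 25;0.001 0.0001 0 0 0 0 25' | grep -E 'pos|contact'
```

```text
tool_pos: [497.8, 269.0, 82.1]
contact_force: [-8.7, 0.1, 6.6]
tool_pos: [498.1, 269.0, 82.0]
contact_force: [-16.6, -1.3, 10.7]
tool_pos: [498.4, 269.1, 81.9]
contact_force: [-21.5, 0.6, 16.0]
```

The stop is felt at tool x≈497.8 (499 predicted). I'll back off horizontally, rise, and look.

```bash
python3 -m creep '-0.002 -0.0002 0 0 0 0 25;-0.004 -0.0005 0 0 0 0 25;-0.012 -0.0015 0 0 0 0 25;-0.016 -0.002 0 0 0 0 25;0 0 0.025 0 0 0 25;0 0 0.03 0 0 0 0;0 0 0.035 0 0 0 0;0 0 0.035 0 0 0 0'
python3 - <<'E'
from h import *
a=viewer.capture('top')[:,:,::-1][115:275,155:275];b=viewer.capture('scene')[:,:,::-1][150:310,290:410]
o=cv2.convertScaleAbs(cv2.resize(np.hstack([a,b]),(800,533),interpolation=cv2.INTER_CUBIC),alpha=1.6);cv2.imwrite('pics/c3.png',o)
E
```

```text
time: 5.03
tool_pos: [469.5, 265.3, 208.6]
tcp_rot: [3.142, 0.001, -3.014]
contact_force: [0.7, 1.6, -0.2]
grip_width: 7.6
finger_force: 0.0
```

View pics/c3.png

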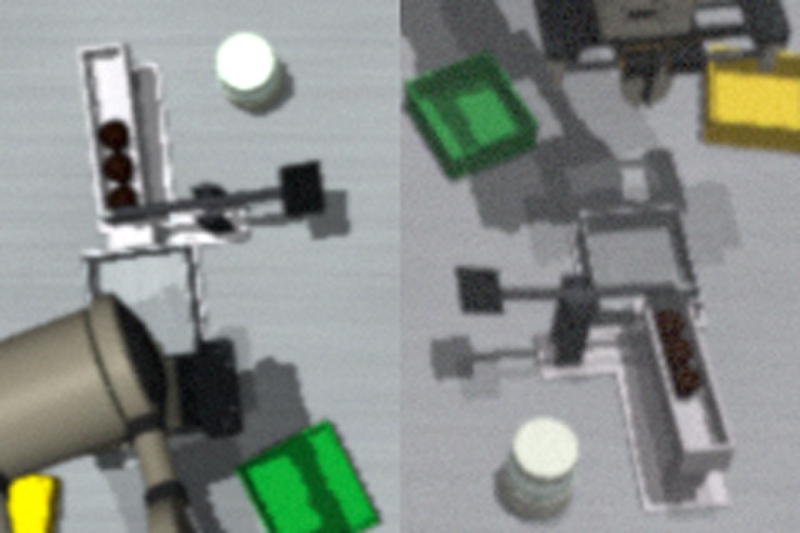

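The tray's front wall (crop 140,252) is now against the stop, and nothing else has moved. Next I go up and over the paddle at (646,133).

```bash
python3 -m creep '0 0 0.025 0 0 0 0;0 -0.012 0.02 0 0 0 0;0.01 -0.02 0 0 0 0 0;0.02 -0.02 0 0 0 0 0;0.025 -0.02 0 0 0 0 0;0.025 -0.02 0 0 0 0 0;0.025 -0.02 0 0 0 0 0;0.025 -0.02 0 0 0 0 0'
python3 -m creep '0.025 0 0 0 0 0 0;0.022 0 0 0 0 0 0;0 0 -0.015 0 0 0 0;0 0 -0.015 0 0 0 0;0 0 -0.01 0 0 0 0;0 0 0 0 0 0 0'
python3 - <<'E'
from h import *
a=viewer.capture('top')[:,:,::-1][115:275,155:275];b=viewer.capture('scene')[:,:,::-1][170:310,290:395]
b=cv2.resize(b,(120,160),interpolation=cv2.INTER_CUBIC)
o=cv2.convertScaleAbs(cv2.resize(np.hstack([a,b]),(800,533),interpolation=cv2.INTER_CUBIC),alpha=1.6);cv2.imwrite('pics/c4.png',o)
E
```

```text
time: 5.8
tool_pos: [600.7, 132.2, 251.9]
tcp_rot: [-3.142, 0.001, -3.014]
contact_force: [0.1, 0.8, 0.3]
grip_width: 0.6
finger_force: 0.0
time: 6.3
tool_pos: [645.4, 133.2, 209.0]
tcp_rot: [3.141, -0.005, -3.015]
contact_force: [0.3, -0.5, -0.2]
grip_width: 0.3
finger_force: 0.0
```

View pics/c4.png

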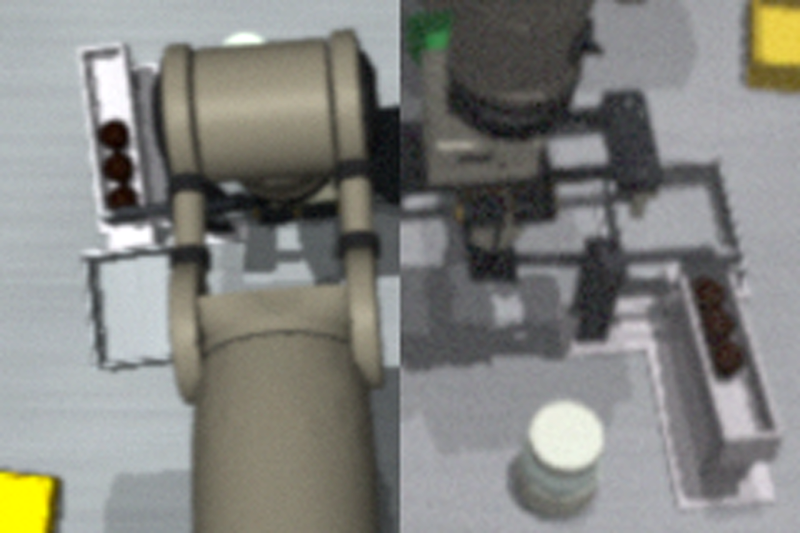

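The fingertips stand right over the paddle (scene crop 493,262). Pressing down in steps.

```bash
python3 -m creep '0 0 -0.005 0 0 0 0;0 0 -0.005 0 0 0 0;0 0 -0.005 0 0 0 0;0 0 -0.004 0 0 0 0;0 0 -0.003 0 0 0 0;0 0 -0.003 0 0 0 0'|grep -E 'pos|contact'
python3 -m creep '0 0 -0.005 0 0 0 0;0 0 -0.005 0 0 0 0;0 0 -0.005 0 0 0 0'|grep -E 'pos|contact'
```

```text
tool_pos: [646.4, 133.2, 187.3]
contact_force: [-1.1, -1.7, 2.3]
tool_pos: [646.7, 133.1, 172.2]
contact_force: [0.7, -1.6, 3.5]
```

```bash
python3 -m creep '0 0 -0.005 0 0 0 0;0 0 -0.005 0 0 0 0;0 0 -0.005 0 0 0 0;0 0 -0.003 0 0 0 0;0 0 -0.002 0 0 0 0;0 0 0 0 0 0 0;0 0 0 0 0 0 0;0 0 0 0 0 0 0'|grep -E 'time|pos|contact'
python3 -m creep '0 0 0 0 0 0 0;0 0 0 0 0 0 0;0 0 0 0 0 0 0;0 0 0 0 0 0 0;0 0 0 0 0 0 0;0 0 0 0 0 0 0;0 0 0 0 0 0 0;0 0 0 0 0 0 0'|grep -E 'time|pos|contact'
python3 - <<'E'
from h import *
a=viewer.capture('top')[:,:,::-1][115:275,155:275];b=viewer.capture('scene')[:,:,::-1][170:310,290:395]
b=cv2.resize(b,(120,160),interpolation=cv2.INTER_CUBIC)
o=cv2.convertScaleAbs(cv2.resize(np.hstack([a,b]),(800,533),interpolation=cv2.INTER_CUBIC),alpha=1.6);cv2.imwrite('pics/c5.png',o)
E
```

```text
time: 7.82
tool_pos: [646.2, 133.6, 152.4]
contact_force: [-0.1, 2.3, 4.8]
time: 8.48
tool_pos: [646.3, 133.4, 152.2]
contact_force: [-0.2, 1.1, 4.7]
```

View pics/c5.png

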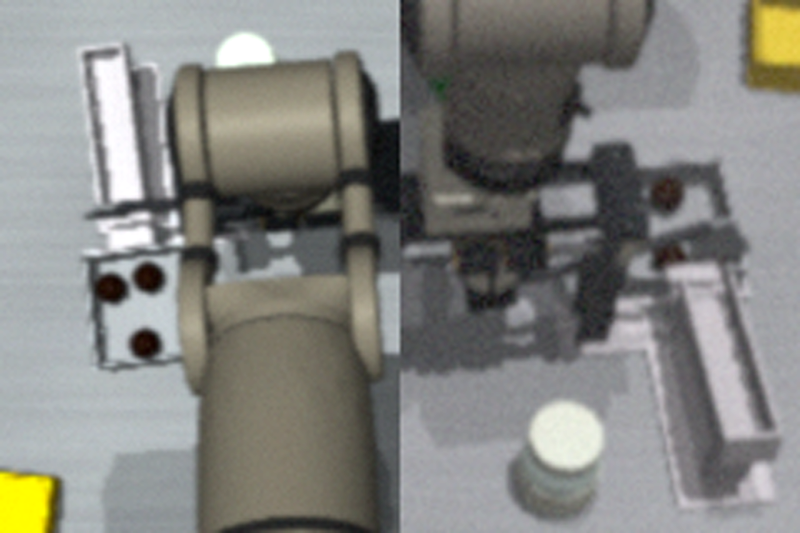

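All three truffles lie in the tray (crop 110,288; 149,278; 145,345) and the chute is empty. Letting go straight up, then withdrawing.

```bash
python3 -m creep '0 0 0.006 0 0 0 0;0 0 0.008 0 0 0 0;0 0 0.008 0 0 0 0;0 0 0.008 0 0 0 0;0 0 0.01 0 0 0 0;0 0 0.02 0 0 0 0;0 0 0.03 0 0 0 0;0 0 0.03 0 0 0 0'|grep -E 'time|pos|contact'
python3 -m creep '0 0 0.02 0 0 0 0;-0.02 -0.01 0 0 0 0 0;-0.025 -0.02 0 0 0 0 0;-0.025 -0.02 0 0 0 0 0;-0.025 -0.02 0 0 0 0 0;-0.025 -0.02 0 0 0 0 0;-0.025 -0.02 0 0 0 0 0;-0.025 -0.02 0 0 0 0 0'|grep -E 'time|pos|contact'
python3 -m creep '-0.02 -0.02 0 0 0 0 0;-0.02 -0.02 0 0 0 0 0;-0.01 -0.01 0 0 0 0 0;0 0 0 0 0 0 0;0 0 0 0 0 0 0;0 0 0 0 0 0 0;0 0 0 0 0 0 0'|grep -E 'time|pos|contact'
python3 - <<'E'
from h import *
a=viewer.capture('top')[:,:,::-1][115:275,155:275];b=viewer.capture('scene')[:,:,::-1][170:310,290:395]
b=cv2.resize(b,(120,160),interpolation=cv2.INTER_CUBIC)
o=cv2.convertScaleAbs(cv2.resize(np.hstack([a,b]),(800,533),interpolation=cv2.INTER_CUBIC),alpha=1.6);cv2.imwrite('pics/c6.png',o)
E
```

```text
time: 9.25
tool_pos: [645.7, 133.5, 273.0]
contact_force: [1.2, 0.3, 0.0]
time: 9.92
tool_pos: [474.8, 2.8, 292.7]
contact_force: [0.7, -0.8, 0.3]
time: 10.5
tool_pos: [427.0, -46.0, 292.4]
contact_force: [-0.1, 0.7, -0.6]
```

View pics/c6.png

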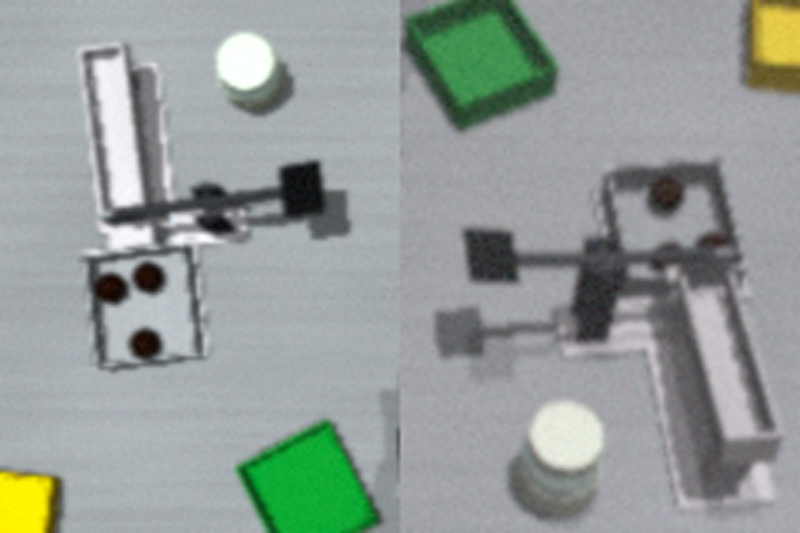

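The gate is shut, the paddle is back up at (300,188), and three truffles are in the tray, which is home against the stop. The robot is clear of everything.

```bash
python3 -c "
from plant import order; print(order.close_job())"
```

```text
the job is handed in; nothing more can be done
None
```

The job is handed in after about 10.6 s of robot time: the tray was pushed home until the stop was felt, all three large truffles are in it, the gate is shut again, the arm is clear of everything, and I saw nothing else disturbed in the pictures.

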